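# Close up the copper griddle

### The job

Close up the griddle, only by pushing with the fingers: first fold the upright perforated splash guard down flat over the copper plate, then swing the polished hood over it until it is fully shut. Push gently: do not grip, force or slam anything, and leave the tin, wrench, brush and cup where they are.

Things in the scene. Friction and masses are not known exactly. Their poses are not given: they have to be found in the camera images.
- griddle: Fixed bench griddle: black tube frame 300 mm (its x) by 210 mm (its y), rails 110 mm above the bench; copper plate with 24 wells (top at 108 mm). End handles reach x = +-183 mm, 90 mm high. Origin on the bench under its centre, z up. Guard hinged along its -y side, hood along its +y side; its yaw is within 0.35 rad of the robot's frame, so the hood is on the robot's left.
- guard (a joint): Angle (rad) of the splash guard, a perforated steel strip 262 mm long (griddle x), 85 mm wide, 4 mm thick (outer face 1.5 mm outside its hinge plane). 0 = folded level towards griddle +y; 1.57 = upright; stop at 1.72. Starts 1.35 to 1.70. Stiff hinge (0.15 N m): stays where left. Push its outer (griddle -y) side towards +y, then down.
- hood (a joint): Angle (rad) of the hood, a polished barrel-shaped cover 304 mm long (griddle x), 0.6 kg. 0 = shut; 1.57 = upright on its hinge; stop at 2.1. Starts 1.75 to 2.0, leaning to griddle +y, hollow side to the plate. Stiff hinge (1 N m): stays where left, so push it all the way, first its convex outside towards griddle -y, then down. An upright guard blocks its rim.
- guard_hinge (a point): Middle of the guard's hinge line, on the griddle: 88 mm to griddle -y of its centre, 120 mm above the bench. The line runs along griddle x.
- guard_edge (a point): Middle of the guard's free edge, 85 mm from the hinge line; moves with the guard. Folded flat it is 120 mm above the bench, resting on short studs.
- hood_hinge (a point): Middle of the hood's hinge line, on the griddle: 105 mm to griddle +y of its centre, 114 mm above the bench. The line runs along griddle x.
- hood_rim (a point): Middle of the hood's free rim (8 mm round bead), 210 mm from the hinge line; moves with the hood. In section the hood's outside is an arc of radius 145 mm over the 210 mm chord from hinge line to rim, rising 45 mm over the chord at its middle; flat blue plates close both ends. Shut, the rim is 114 mm above the bench.
- tin: Green standing tin, 60 mm across, 95 mm tall, loose; origin under its centre. On the guard's side of the griddle. Bystander.
- wrench: Steel wrench, 170 mm long, lying flat, loose; on the hood's side of the griddle. Bystander.
- brush: Wooden-handled brush, 180 mm long, lying, loose; on the guard's side of the griddle. Bystander.
- cup: Small steel cup for screws, 64 mm across, 55 mm tall, loose; beyond the far (+x) end of the griddle. Bystander.
- guard_inside: The splash guard's inner side: the face that looks at the copper plate when the guard is upright and lies underneath when it is folded. Origin on the guard's hinge line, moves with the guard.
- hood_inside: The hood's polished inner skin, its hollow side that faces the copper plate. Origin on the hood's hinge line, moves with the hood.

How it is judged:
By the outcome, as a careful person would: the job done as asked, in the order asked, and still so for the second after the job is handed in, with the robot touching nothing.
It also fails if it takes over 54 s, if anything falls off the work surface, if the arm or the gripper's body presses on something with over 40 N, if the wrist force passes 120 N, or if a joint passes its speed limit or range.

### The arm

A 7-joint arm with a two-finger parallel gripper is mounted at the origin on the work surface. World frame = base frame: x ahead of the robot, y to its left, z up, the work surface at z = 0. Lengths are in m, angles in rad, forces in N, time in s.
With the tool pointing down it reaches from about 0.425 to 0.875 m from the base axis. Payload 4.7 kg.
Tool frame: the origin (TCP) lies midway between the tips of the shut fingers; the grasp point (between the pads) lies 19 mm behind it; z points along the fingers, y is the direction in which the jaws open and shut (so a half turn about z gives the same grasp; the last joint's range is limited). The gripper opens to 87 mm and grips with 3 to 60 N. Pads are 19 mm wide; open, the fingers measure 117 mm over their backs; the gripper's body (75 mm by 190 mm) begins 51 mm behind the grasp point.
Start: joints at [1.115, 0.321, -0.07, 1.45, 0.023, 1.371, -0.057], TCP at [0.294, -0.58, 0.223] pointing down, gripper open.
Joint ranges: [-2.86, 2.86], [-0.3, 2.09], [-1.38, 1.24], [0.06, 2.45], [-1.56, 4.7], [0.09, 2.05], [-2.69, 2.69]. Speed limits (rad/s): [2.57, 2.57, 3.14, 3.14, 3.14, 3.14, 3.14].

### API

Orientations are given as a rotation vector (axis times angle).
In Python, from bench import * gives the robot as it stands.
- The arm moves only by the tool move_arm, never from a script. Its arguments are lists of equal length, an entry for each row: "jaw": the closure in counts, from 0 (fully open) to 255 (shut); "slide": the shift along the tool's x, y, z in cm, a list of three; "dr": the turn, a rotation vector about the tool's x, y, z in degrees, a list of three. A call has 1 to 5 rows; each row shifts and turns the commanded pose from where the row before left it, along the tool's axes as they then stand; what a row does not reach is not made up. A row lasts 1/10 s, in which the tool goes at most 50 mm and 8.59 degrees, less where a joint would pass 70% of its speed; a pose out of reach is approached as far as the arm can. A call with a gripper value outside its range is refused whole. The fingers move at their own pace and stop on an object; "force" is the grip in N (left out, the last holds). Time passes only in rows, so rows that do not move let the fingers close. It gives the time, the measured TCP pose, the force and the opening at its end, in the units of the state.
- get_state(): the state, without advancing time (a new reading comes with each control period).
- get_image(name): name is "side" or "top"; returns (picture, depth): 420x560x3 uint8, red, green, blue; 420x560 float32, m along the optical axis (not along the pixel's ray), 0 where there is no reading.
- camera_params(name): a dict with "K" (3x3 intrinsics, pixels), "k1" (the pictures are not rectified: a ray, as slopes to the right and down, at radius r is drawn at 1 + k1 r^2 times it, then the intrinsics apply), "extrinsics" (4x4, takes a point from camera to world coordinates). Camera axes: x right, y up, looking along -z (the intrinsics and any distortion apply to the point x, -y, -z); pixel columns grow to the right and rows downward; lengths in m; the calibration is good to about 2 mm. A picture is of the moment at which its call begins. camera_params takes no time and is no camera call.
- close_job(): hands the job in, once; it reports no verdict.
Trained networks look in the newest picture that a camera, given by its name, has taken for a name from the list of things; names that differ only in an ending like _2 or _b are one class to them, and where a whole thing is asked for, a point or a joint stands for the part that bears it (a point fixed in the world has none). Each returns a list of dicts, best first, with "score" (0 to 1); they miss things now and then, are a little off and sometimes report something else, mostly with a low value. They report only what shows in the picture. A call takes as long as a camera call.
- regions_of(camera, query): "mask" (420x560 bool, what is visible of it) and "xy" ([column, row] in pixels, amid what is visible of it).
The state is a dict: "time": time; "joint_positions": joint angles; "qd": joint speeds; "joint_torque": joint torques, N m; "position": TCP position; "tool_rot": TCP orientation; "ft_force": force on the tool from outside, world axes, zero at the start; "torque": the same for the moment, N m; "grip_width": opening from 0.0 (shut) to 1.0 (fully open).
Only numpy, scipy, OpenCV 4.12 (cv2) and the standard library are available. Lean on these libraries where they do the work, as an engineer would, in place of code of your own. Each camera call takes 0.05 s, during which the arm holds its last target.

## Working session

There is one attempt and no reset: what is moved stays moved. The work goes in short steps, Python scripts to look and compute and a tool call to move; the robot and the scene stay as the last step left them, time stands still between calls to the robot, and variables do not carry over. Pictures are saved under pics/ and viewed, and the job is handed in when it is done.

Besides the shell and the picture viewer there is one more tool, called after "Call:" as name(argument=value, ...) on one line, values as JSON. move_arm: Moves the arm, as the interface text tells. Its arguments: {"type":"object","properties":{"jaw":{"type":"array","items":{"type":"number"}},"slide":{"type":"array","items":{"type":"array","items":{"type":"number"}}},"dr":{"type":"array","items":{"type":"array","items":{"type":"number"}}},"force":{"type":"number"}},"required":["jaw","slide","dr"]}

```bash
mkdir -p pics; ls; cat > h.py <<'E'
from bench import *
import numpy as np, cv2
from scipy.spatial.transform import Rotation as R
def P(cam,d,mask=None):
    p=camera_params(cam);K=np.array(p["K"]);T=np.array(p["extrinsics"])
    h,w=d.shape;v,u=np.mgrid[:h,:w].astype(float)
    pts=np.stack([u.ravel(),v.ravel()],1)[:,None]
    n=cv2.undistortPoints(pts,K,np.array([p["k1"],0,0,0.]))[:,0].reshape(h,w,2)
    X=np.stack([n[...,0]*d,-n[...,1]*d,-d,np.ones_like(d)],-1)@T.T
    X=X[...,:3];X[d<=0]=np.nan
    return X
def grab(cam,name=None):
    im,d=get_image(cam)
    if name: cv2.imwrite(f'pics/{name}.png',cv2.cvtColor(im,cv2.COLOR_RGB2BGR))
    return im,d,P(cam,d)
E
python3 - <<'E'
from h import *
print(get_state())
for c in("side","top"):
    im,d,X=grab(c,c+'0'); np.savez(c+'0.npz',im=im,d=d,X=X)
    p=camera_params(c);print(c,np.round(p["extrinsics"],3),p["K"],p["k1"])
E
```

```text
pics
{'time': 0.0, 'joint_positions': array([ 1.11510923,  0.32184899, -0.07005795,  1.45166317,  0.02260304,
        1.37079111, -0.05690571]), 'qd': array([-3.86687818e-04, -2.10318587e-03, -8.31316672e-04,  3.04985187e-05,
        2.07207323e-03, -1.24522272e-03,  1.24052048e-03]), 'joint_torque': array([-1.17295775e-03, -4.91291177e+01, -4.04220382e-01, -3.12532675e+01,
       -6.38803560e-02,  4.37011337e-02,  1.54661639e-04]), 'position': array([ 0.29394453, -0.5791246 ,  0.22145036]), 'tool_rot': array([-3.05352932e+00, -7.30743284e-01,  8.67764624e-04]), 'ft_force': array([ 0.69508363,  0.4654775 , -0.05896502]), 'torque': array([-0.00068477, -0.04846426, -0.0177581 ]), 'grip_width': 1.0010116935695832}
side [[ 0.328 -0.706  0.628  1.366]
 [ 0.945  0.253 -0.209 -0.226]
 [-0.011  0.661  0.75   1.051]
 [ 0.     0.     0.     1.   ]] [[540.51990501   0.         275.3785467 ]
 [  0.         540.51990501 206.0133185 ]
 [  0.           0.           1.        ]] 0.038418918756128816
top [[ 0.006  0.997 -0.077  0.51 ]
 [-1.     0.007  0.009  0.009]
 [ 0.01   0.077  0.997  0.988]
 [ 0.     0.     0.     1.   ]] [[392.76442936   0.         278.68203876]
 [  0.         392.76442936 212.99615092]
 [  0.           0.           1.        ]] 0.014030466849345752
```

View pics/side0.png

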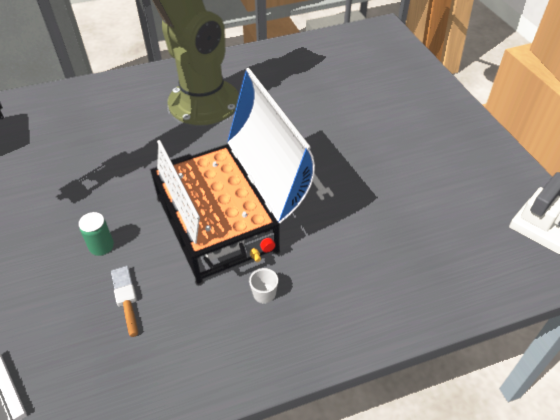

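View pics/top0.png

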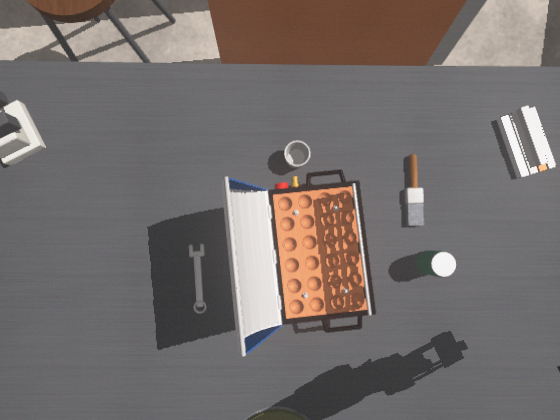

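```bash
python3 - <<'E'
from h import *
for c in("side","top"):
    X=np.load(c+'0.npz')['X']
    for q in("griddle","guard","hood","hood_inside","tin","brush","wrench","cup","hood_rim","guard_edge"):
        if c=="side" and q in("brush","wrench","hood_inside"): continue
        r=regions_of(c,q)
        for k in r[:1]:
            m=k["mask"];x=X[m];x=x[~np.isnan(x[:,0])]
            np.save(f'm_{c}_{q}.npy',m)
            print(c,q,round(k["score"],2),np.round(k["xy"]),m.sum(),np.round(np.percentile(x,[2,50,98],axis=0),3).tolist() if len(x) else None)
print(get_state()["time"])
E
```

```text
side griddle 0.85 [241. 184.] 18695 [[0.327, -0.2, 0.019], [0.516, -0.024, 0.112], [0.655, 0.095, 0.311]]
side guard 0.72 [176. 193.] 1523 [[0.367, -0.194, 0.101], [0.515, -0.172, 0.161], [0.633, -0.151, 0.207]]
side hood 0.96 [271. 151.] 7263 [[0.325, 0.006, 0.118], [0.479, 0.063, 0.187], [0.629, 0.098, 0.318]]
side tin 0.59 [ 96. 233.] 1076 [[0.444, -0.401, 0.001], [0.488, -0.373, 0.072], [0.498, -0.347, 0.098]]
side cup 0.87 [264. 285.] 778 [[0.701, -0.072, 0.002], [0.718, -0.044, 0.034], [0.759, -0.017, 0.057]]
side hood_rim 0.76 [270. 150.] 7208 [[0.325, 0.006, 0.119], [0.478, 0.063, 0.187], [0.629, 0.099, 0.318]]
side guard_edge 0.97 [179. 194.] 1437 [[0.377, -0.193, 0.11], [0.516, -0.171, 0.165], [0.633, -0.151, 0.208]]
top griddle 0.76 [294. 256.] 20764 [[0.328, -0.188, 0.089], [0.484, -0.036, 0.11], [0.644, 0.092, 0.317]]
top hood 0.79 [249. 259.] 7427 [[0.327, 0.006, 0.117], [0.471, 0.06, 0.165], [0.624, 0.098, 0.318]]
top hood_inside 0.67 [253. 262.] 4915 [[0.338, 0.01, 0.122], [0.473, 0.054, 0.152], [0.614, 0.093, 0.206]]
top tin 0.71 [434. 262.] 825 [[0.441, -0.395, 0.009], [0.467, -0.358, 0.093], [0.493, -0.341, 0.098]]
top brush 0.9 [413. 198.] 931 [[0.559, -0.356, 0.006], [0.624, -0.334, 0.018], [0.727, -0.317, 0.022]]
top wrench 0.56 [198. 277.] 523 [[0.348, 0.182, 0.001], [0.428, 0.198, 0.007], [0.499, 0.22, 0.011]]
top cup 0.84 [296. 152.] 554 [[0.699, -0.069, 0.002], [0.736, -0.043, 0.023], [0.756, -0.014, 0.057]]
top hood_rim 0.57 [251. 264.] 7379 [[0.327, 0.006, 0.118], [0.469, 0.06, 0.166], [0.624, 0.098, 0.318]]
top guard_edge 0.61 [364. 244.] 635 [[0.378, -0.195, 0.107], [0.502, -0.166, 0.204], [0.628, -0.147, 0.207]]
0.95
```

```bash
python3 - <<'E'
from h import *
for c in("top","side"):
    D=np.load(c+'0.npz');X=D['X'];im=D['im'].astype(int)
    m=(im[...,0]>im[...,2]+50)&(abs(X[...,2]-.106)<.012)&(X[...,0]<.66)
    print(c,'plate',cv2.minAreaRect(X[m][:,:2].astype(np.float32)))
    m=np.load(f'm_{c}_guard_edge.npy'); x=X[m];x=x[~np.isnan(x[:,0])]
    e=x[x[:,2]>.19]
    p=np.polyfit(e[:,0],e[:,1],1);print('guard edge',p,np.median(e,0),'yaw',np.arctan(p[0]))
    m=np.load(f'm_{c}_hood.npy'); x=X[m];x=x[~np.isnan(x[:,0])]
    # rim: 
    e=x[x[:,2]>np.nanpercentile(x[:,2],99.8)-.012]
    p=np.polyfit(e[:,0],e[:,1],1);print('top',p,np.median(e,0),e[:,0].min(),e[:,0].max(),x[:,2].max())
    yaw=-0.06
    # frame: black z~.11 
    m=(im.max(-1)<60)&(abs(X[...,2]-.108)<.006)
    f=X[m];f=f[(f[:,0]>.3)&(f[:,0]<.7)&(abs(f[:,1]+.03)<.2)]
    print('frame',cv2.minAreaRect(f[:,:2].astype(np.float32)), np.percentile(f,[1,99],axis=0))
# guard angle from side inner face: fit plane
X=np.load('side0.npz')['X'];m=np.load('m_side_guard_edge.npy')
x=X[m];x=x[~np.isnan(x[:,0])&(x[:,2]>.13)]
A=np.c_[x[:,0],x[:,2],np.ones(len(x))];s=np.linalg.lstsq(A,x[:,1],rcond=None)[0];print('plane y=',s,np.std(A@s-x[:,1]))
E
```

```text
top plate ((0.4983236491680145, -0.08809007704257965), (0.2903827726840973, 0.18061800301074982), 6.53120231628418)
guard edge [ 0.11252227 -0.21798618] [ 0.4991128  -0.16191819  0.2044942 ] yaw 0.11205095222615252
top [0.11412555 0.02416413] [0.46902572 0.07804427 0.31653328] 0.321424993252896 0.624685166139967 0.32010152474673104
frame ((0.5012292265892029, -0.17603528499603271), (0.3009701371192932, 0.06009531393647194), 1.7754948139190674) [[ 0.35070992 -0.21032966  0.10736283]
 [ 0.65069841 -0.14205543  0.11185763]]
side plate ((0.4929000735282898, -0.09514668583869934), (0.2852878272533417, 0.1904022991657257), 6.626919746398926)
guard edge [ 0.11194817 -0.22204708] [ 0.51705804 -0.16429622  0.2045849 ] yaw 0.1114839937733916
top [0.11608543 0.01945772] [0.5005131  0.07744381 0.31734216] 0.3267146680635171 0.6257414304296326 0.3221693904333164
frame ((0.49418753385543823, -0.0965646356344223), (0.30705711245536804, 0.20837293565273285), 6.837730884552002) [[ 0.34313173 -0.21119116  0.10265171]
 [ 0.65491198  0.02008694  0.1137622 ]]
plane y= [ 0.11367547  0.20981313 -0.26516601] 0.0013838961507991437
```

```bash
cat >> h.py <<'E'
YAW=0.113; C=np.array([.493,-.0935,0])
G=R.from_euler('z',YAW).as_matrix()
def tog(p): return G.T@(np.asarray(p)-C)
def tow(p): return G@np.asarray(p)+C
def rep():
    s=get_state();T=R.from_rotvec(s["tool_rot"]).as_matrix()
    print('t',round(s["time"],2),'g',np.round(tog(s["position"])*100,2),'w',np.round(s["position"],3),'F',np.round(s["ft_force"],1),'q',np.round(s["joint_positions"],2),'grip',round(s["grip_width"],2))
    return s,T
E
python3 - <<'E'
from h import *
s,T=rep(); print(np.round(T,3)); print('G\n',np.round(G,3))
# candidates: tool y = +-gx
for sg in(1,-1):
    y=sg*G[:,0];z=np.array([0,0,-1.]);x=np.cross(y,z)
    W=np.c_[x,y,z];print(sg,'tool x in griddle',G.T@x,'dr',np.degrees(R.from_matrix(T.T@W).as_rotvec()))
print('target', tog(tow([0,-.13,.18])), tow([0,-.13,.18]), 'delta tool cm',T.T@(tow([0,-.14,.25])-s["position"])*100)
# guard path
a=.0095
for th in np.linspace(1.36,0,9):
    u=np.array([np.cos(th),np.sin(th)]);n=np.array([-np.sin(th),np.cos(th)])
    c=np.array([-.088,.120])+.06*u+.0015*n
    print(round(th,2),'TCP y,z cm',np.round((c-[a,0])*100,2))
print('hood')
for al in np.linspace(1.9,0,20):
    u=np.array([-np.cos(al),np.sin(al)]);n=np.array([np.sin(al),np.cos(al)]);H=np.array([.105,.114])
    O=H+.105*u+(.045-.145)*n
    phi=.5
    e=np.pi/2-al+phi
    pt=O+.145*(np.cos(phi)*n+np.sin(phi)*u); rim=H+.21*u
    off=a*np.clip((np.pi/2-e)/.2,-1,1)
    print(round(al,2),'elev',round(e,2),'pt',np.round(pt*100,1),'TCP',np.round((pt+[off,0])*100,1),'rim',np.round(rim*100,1))
E
```

```text
t 0.95 g [-25.23 -46.06  22.26] w [ 0.294 -0.58   0.223] F [ 0.1 -0.1 -0. ] q [ 1.12  0.32 -0.07  1.45  0.02  1.37 -0.06] grip 1.0
[[ 0.892  0.453 -0.   ]
 [ 0.453 -0.892 -0.   ]
 [-0.     0.    -1.   ]]
G
 [[ 0.994 -0.113  0.   ]
 [ 0.113  0.994  0.   ]
 [ 0.     0.     1.   ]]
1 tool x in griddle [-4.81593579e-18  1.00000000e+00  0.00000000e+00] dr [-1.02782027e-03  4.04737129e-03 -6.95537180e+01]
-1 tool x in griddle [ 4.81593579e-18 -1.00000000e+00  0.00000000e+00] dr [4.46298650e-03 1.13336476e-03 1.10446282e+02]
target [-3.16025808e-18 -1.30000000e-01  1.80000000e-01] [ 0.50765876 -0.2226709   0.18      ] delta tool cm [ 34.83892621 -21.22410194  -2.74612806]
1.36 TCP y,z cm [-8.64 17.9 ]
1.19 TCP y,z cm [-7.66 17.63]
1.02 TCP y,z cm [-6.74 17.19]
0.85 TCP y,z cm [-5.9  16.61]
0.68 TCP y,z cm [-5.18 15.89]
0.51 TCP y,z cm [-4.59 15.06]
0.34 TCP y,z cm [-4.14 14.14]
0.17 TCP y,z cm [-3.86 13.16]
0.0 TCP y,z cm [-3.75 12.15]
hood
1.9 elev 0.17 pt [18.7 27. ] TCP [19.7 27. ] rim [17.3 31.3]
1.8 elev 0.27 pt [17.1 27.8] TCP [18.1 27.8] rim [15.3 31.9]
1.7 elev 0.37 pt [15.5 28.4] T
[... 371 characters left out ...]
  28.2] rim [ 1.  30.1]
1.0 elev 1.07 pt [ 3.4 27.6] TCP [ 4.3 27.6] rim [-0.8 29.1]
0.9 elev 1.17 pt [ 1.8 26.8] TCP [ 2.7 26.8] rim [-2.6 27.8]
0.8 elev 1.27 pt [ 0.3 25.8] TCP [ 1.2 25.8] rim [-4.1 26.5]
0.7 elev 1.37 pt [-1.1 24.7] TCP [-0.1 24.7] rim [-5.6 24.9]
0.6 elev 1.47 pt [-2.4 23.5] TCP [-1.9 23.5] rim [-6.8 23.3]
0.5 elev 1.57 pt [-3.5 22.2] TCP [-3.5 22.2] rim [-7.9 21.5]
0.4 elev 1.67 pt [-4.5 20.7] TCP [-5.  20.7] rim [-8.8 19.6]
0.3 elev 1.77 pt [-5.4 19.2] TCP [-6.3 19.2] rim [-9.6 17.6]
0.2 elev 1.87 pt [-6.1 17.5] TCP [-7.  17.5] rim [-10.1  15.6]
0.1 elev 1.97 pt [-6.6 15.9] TCP [-7.5 15.9] rim [-10.4  13.5]
0.0 elev 2.07 pt [-7.  14.1] TCP [-7.9 14.1] rim [-10.5  11.4]
```

Call:
move_arm(jaw=[255,255,255,255,255], slide=[[0,0,-1],[0,0,-1],[0,0,-1],[0,0,0],[0,0,0]], dr=[[0,0,-8.5],[0,0,-8.5],[0,0,-8.5],[0,0,-8.5],[0,0,-8.5]], force=10)

```text
time: 1.45
position: [0.2943, -0.5798, 0.2531]
tool_rot: [2.576, 1.796, -0.0]
ft_force: [-0.1, -0.2, -0.2]
grip_width: 0.633
```

Call:
move_arm(jaw=[255,255,255,255,255], slide=[[0,0,0],[0,0,0],[0,0,0],[0,0,0],[0,0,0]], dr=[[0,0,-8.5],[0,0,-8.5],[0,0,-8.5],[0,0,-1.5],[0,0,0]])

```text
time: 1.95
position: [0.2942, -0.5796, 0.2526]
tool_rot: [2.097, 2.34, 0.0]
ft_force: [0.8, 0.5, 0.4]
grip_width: 0.17
```

```bash
python3 - <<'E'
from h import *
s,T=rep();print(np.round(G.T@T,3))
E
```

```text
t 1.95 g [-25.24 -46.06  25.26] w [ 0.294 -0.58   0.253] F [0.8 0.5 0.4] q [ 1.23  0.32 -0.22  1.4   0.07  1.43  1.12] grip 0.17
[[ 0.004  1.     0.   ]
 [ 1.    -0.004 -0.   ]
 [-0.     0.    -1.   ]]
```

Call:
move_arm(jaw=[255,255,255,255,255], slide=[[3.2,2.5,0],[3.2,2.5,0],[3.2,2.5,0],[3.2,2.5,0],[3.2,2.5,0]], dr=[[0,0,0],[0,0,0],[0,0,0],[0,0,0],[0,0,0]])

```text
time: 2.45
position: [0.4013, -0.4052, 0.2528]
tool_rot: [2.097, 2.339, -0.0]
ft_force: [1.4, -0.1, 0.7]
grip_width: 0.01
```

Call:
move_arm(jaw=[255,255,255,255,255], slide=[[3.2,2.5,0],[3.2,2.5,0],[3.2,2.5,0],[3.2,2.5,0],[2.2,2.5,0]], dr=[[0,0,0],[0,0,0],[0,0,0],[0,0,0],[0,0,0]])

```text
time: 2.95
position: [0.509, -0.2408, 0.2531]
tool_rot: [2.094, 2.341, 0.0]
ft_force: [0.2, 0.5, -0.1]
grip_width: 0.005
```

```bash
python3 - <<'E'
from h import *
s,T=rep();print(np.round(G.T@T,3))
grab('side','side1');rep()
E
```

```text
t 2.95 g [ -0.07 -14.82  25.31] w [ 0.509 -0.241  0.253] F [ 0.2  0.5 -0.1] q [ 0.83  0.15 -0.49  1.61  0.07  1.39  0.45] grip 0.01
[[ 0.002  1.     0.001]
 [ 1.    -0.002 -0.   ]
 [-0.     0.001 -1.   ]]
t 3.0 g [  0.4  -14.29  25.31] w [ 0.513 -0.235  0.253] F [ 2.3  4.2 -0.9] q [ 0.83  0.15 -0.49  1.61  0.07  1.39  0.45] grip 0.0
```

View pics/side1.png

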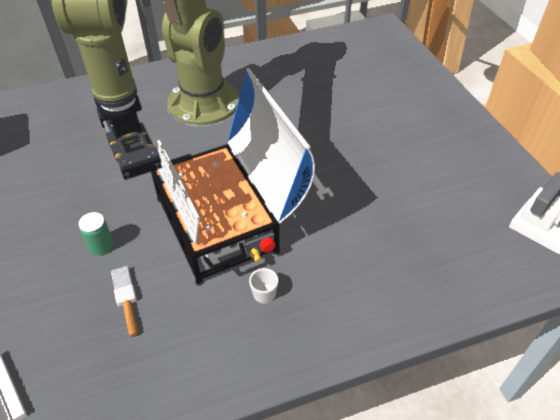

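```bash
python3 - <<'E'
from h import *
s,T=rep()
p=camera_params('side');E=np.linalg.inv(p["extrinsics"])
for w in (s["position"],s["position"]+[0,0,.1],tow([0,-.088,.12]),tow([0,-.07,.203])):
    c=E@np.r_[w,1];K=p["K"];print(K[0][0]*c[0]/-c[2]+K[0][2],K[1][1]*-c[1]/-c[2]+K[1][2])
E
```

```text
t 3.0 g [  0.4  -14.29  25.31] w [ 0.513 -0.235  0.253] F [ 2.3  4.2 -0.9] q [ 0.83  0.15 -0.49  1.61  0.07  1.39  0.45] grip 0.0
142.03528497749306 171.55890478321075
131.98231710934553 135.281671404066
175.89418311421642 203.862158254252
178.04287530790515 176.1611500390076
```

Call:
move_arm(jaw=[255,255,255,255,255], slide=[[0,-0.3,2.5],[0,0,2.5],[0,0,2.2],[1,0,0],[1,0,0]], dr=[[0,0,0],[0,0,0],[0,0,0],[0,0,0],[0,0,0]])

```text
time: 3.5
position: [0.5027, -0.2233, 0.1809]
tool_rot: [-2.095, -2.34, -0.001]
ft_force: [0.4, 0.4, 0.9]
grip_width: 0.006
```

```bash
python3 - <<'E'
from h import *
rep();X=grab('side','side2');rep()
E
```

```text
t 3.5 g [ -0.5  -13.01  18.09] w [ 0.503 -0.223  0.181] F [0.4 0.4 0.9] q [ 0.82  0.17 -0.5   1.74  0.08  1.25  0.41] grip 0.01
t 3.55 g [ -0.39 -12.78  18.18] w [ 0.503 -0.221  0.182] F [-0.4  1.7 -0.2] q [ 0.82  0.16 -0.5   1.74  0.08  1.25  0.41] grip 0.01
```

View pics/side2.png

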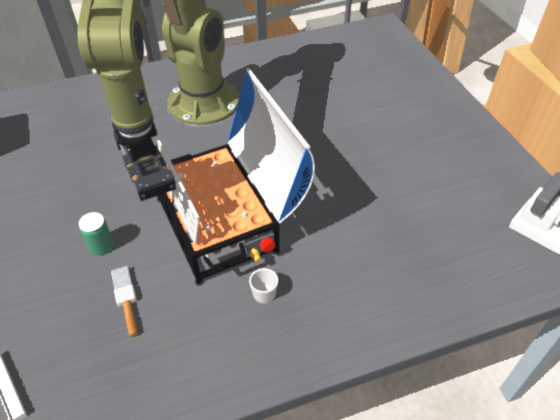

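Call:
move_arm(jaw=[255,255,255,255,255], slide=[[1.2,0,0],[1.2,0,0],[1.0,0,0.1],[0.7,0,0.1],[0.7,0,0.2]], dr=[[0,0,0],[0,0,0],[0,0,0],[0,0,0],[0,0,0]])

```text
time: 4.05
position: [0.4978, -0.1765, 0.1771]
tool_rot: [2.092, 2.341, -0.001]
ft_force: [0.1, -2.6, 3.4]
grip_width: 0.009
```

```bash
python3 - <<'E'
from h import *
rep()
E
```

```text
t 4.05 g [-0.46 -8.3  17.71] w [ 0.498 -0.177  0.177] F [ 0.1 -2.6  3.4] q [ 0.79  0.12 -0.53  1.8   0.07  1.24  0.35] grip 0.01
```

Call:
move_arm(jaw=[255,255,255,255,255], slide=[[0.4,0,0.2],[0.9,0,0.4],[0.8,0,0.6],[0.7,0,0.7],[0.6,0,0.8]], dr=[[0,0,0],[0,0,0],[0,0,0],[0,0,0],[0,0,0]])

```text
time: 4.55
position: [0.4936, -0.1417, 0.1487]
tool_rot: [-2.093, -2.343, -0.0]
ft_force: [1.1, -2.2, 1.3]
grip_width: 0.004
```

```bash
python3 - <<'E'
from h import *
rep()
E
```

```text
t 4.55 g [-0.48 -4.8  14.87] w [ 0.494 -0.142  0.149] F [ 1.1 -2.2  1.3] q [ 0.75  0.12 -0.56  1.86  0.07  1.18  0.29] grip 0.0
```

Call:
move_arm(jaw=[255,255,255,255,255], slide=[[0.4,0,0.7],[0.3,0,0.7],[0.1,0,0.7],[0,0,0.5],[0,0,0.3]], dr=[[0,0,0],[0,0,0],[0,0,0],[0,0,0],[0,0,0]])

```text
time: 5.05
position: [0.4924, -0.1339, 0.1216]
tool_rot: [-2.092, -2.341, 0.001]
ft_force: [-9.5, 3.2, 27.6]
grip_width: 0.005
```

```bash
python3 - <<'E'
from h import *
rep();grab('side','side3');rep()
E
```

```text
t 5.05 g [-0.52 -4.01 12.16] w [ 0.492 -0.134  0.122] F [-9.5  3.2 27.6] q [ 0.74  0.14 -0.56  1.9   0.08  1.13  0.26] grip 0.0
t 5.1 g [-0.52 -4.   12.18] w [ 0.492 -0.134  0.122] F [-4.6  1.6  9.9] q [ 0.74  0.14 -0.56  1.9   0.08  1.13  0.26] grip 0.0
```

View pics/side3.png

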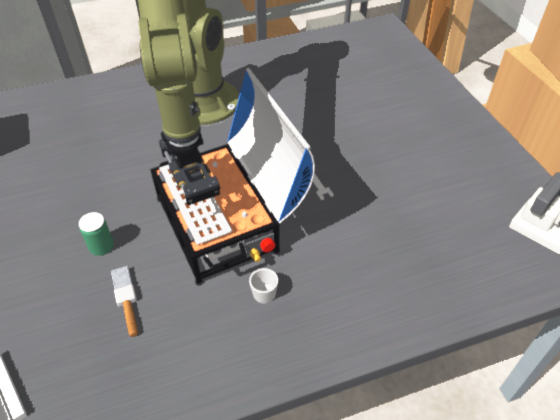

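Call:
move_arm(jaw=[255,255,255,255,255], slide=[[0,0,-1],[0,0.5,-3],[0,1,-4.5],[0,1,-4.5],[0,1,-4.5]], dr=[[0,0,0],[0,0,0],[0,0,0],[0,0,0],[0,0,0]])

```text
time: 5.6
position: [0.5275, -0.1309, 0.2973]
tool_rot: [2.094, 2.342, -0.0]
ft_force: [0.7, 0.8, -1.6]
grip_width: 0.003
```

Call:
move_arm(jaw=[255,255,255,255,255], slide=[[0,1,-4.5],[0,1,-4.5],[0,0,-4.5],[0,0,0],[0,0,0]], dr=[[0,0,0],[0,0,0],[0,0,0],[0,0,0],[0,0,0]])

```text
time: 6.1
position: [0.5479, -0.1286, 0.4313]
tool_rot: [2.093, 2.341, 0.002]
ft_force: [-0.3, -0.3, 0.6]
grip_width: 0.01
```

```bash
python3 - <<'E'
from h import *
s,T=rep();print(np.round(G.T@T,3))
im,d,X=grab('side','side4');rep()
r=regions_of('side','guard_edge')
for k in r[:2]:
    m=k["mask"];x=X[m];x=x[~np.isnan(x[:,0])];x=(x-C)@G;print(k["score"],np.percentile(x,[2,25,50,75,98],axis=0).round(3).tolist())
    o=x[(x[:,1]<-.0)&(x[:,2]>.112)];A=np.c_[o[:,0],o[:,1],np.ones(len(o))];print(np.linalg.lstsq(A,o[:,2],rcond=None)[0])
E
```

```text
t 6.1 g [ 5.06 -4.1  43.13] w [ 0.548 -0.129  0.431] F [-0.3 -0.3  0.6] q [ 0.68  0.16 -0.58  1.26  0.09  1.74  0.23] grip 0.01
[[ 0.001  1.     0.002]
 [ 1.    -0.001 -0.001]
 [-0.001  0.002 -1.   ]]
t 6.15 g [ 5.   -4.11 42.99] w [ 0.547 -0.129  0.43 ] F [-0.2  0.3 -0.2] q [ 0.68  0.16 -0.58  1.27  0.09  1.74  0.23] grip 0.01
0.94 [[-0.124, -0.09, 0.107], [-0.056, -0.072, 0.121], [0.02, -0.046, 0.122], [0.084, -0.021, 0.124], [0.131, -0.005, 0.127]]
[-0.00779129  0.0098729   0.12290499]
```

View pics/side4.png

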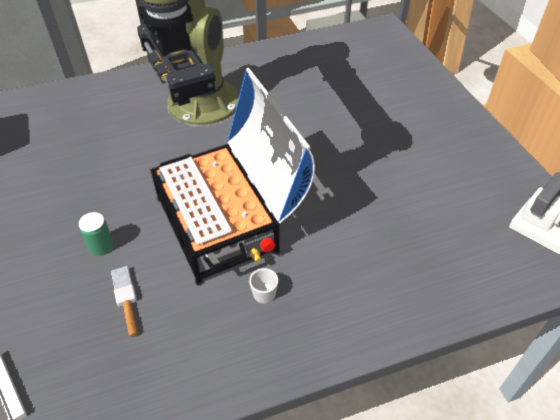

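Call:
move_arm(jaw=[255,255,255,255,255], slide=[[3,0,0],[4.5,0,0],[4.5,0,0],[4.5,0,0],[4.5,0,0]], dr=[[0,0,0],[0,0,0],[0,0,0],[0,0,0],[0,0,0]])

```text
time: 6.7
position: [0.5228, 0.0814, 0.4288]
tool_rot: [-2.094, -2.34, 0.004]
ft_force: [-0.3, -0.3, 0.8]
grip_width: 0.005
```

Call:
move_arm(jaw=[255,255,255,255,255], slide=[[4.5,0,0],[2,0,0],[0,0,1],[0,0,0],[0,0,0]], dr=[[0,0,0],[0,0,0],[0,0,0],[0,0,0],[0,0,0]])

```text
time: 7.2
position: [0.5168, 0.1424, 0.4192]
tool_rot: [-2.097, -2.338, 0.004]
ft_force: [0.1, 0.4, -0.7]
grip_width: 0.003
```

```bash
python3 - <<'E'
from h import *
s,T=rep();print(np.round(G.T@T,3))
im,d,X=grab('side','side5');rep()
E
```

```text
t 7.2 g [ 5.03 23.17 41.92] w [0.517 0.142 0.419] F [ 0.1  0.4 -0.7] q [ 0.39  0.11 -0.79  1.35  0.08  1.72 -0.27] grip 0.0
[[ 0.004  1.    -0.002]
 [ 1.    -0.004 -0.001]
 [-0.001 -0.002 -1.   ]]
t 7.25 g [ 5.05 23.18 41.97] w [0.517 0.142 0.42 ] F [0.6 0.5 0.1] q [ 0.39  0.11 -0.79  1.35  0.08  1.72 -0.27] grip 0.0
```

View pics/side5.png

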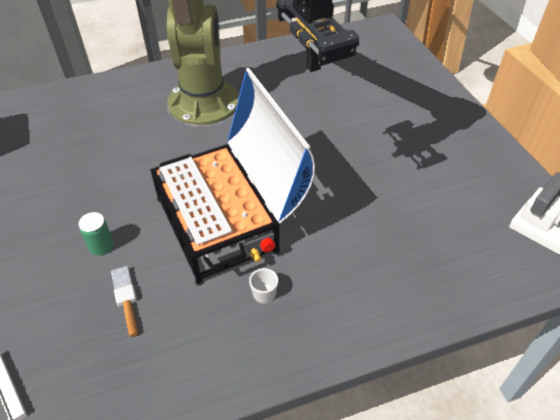

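Call:
move_arm(jaw=[255,255,255,255,255], slide=[[0,0,4],[0,0,4],[0,0,4],[0,0,2.5],[0,0,0]], dr=[[0,0,0],[0,0,0],[0,0,0],[0,0,0],[0,0,0]])

```text
time: 7.75
position: [0.515, 0.1422, 0.2719]
tool_rot: [-2.094, -2.337, 0.009]
ft_force: [-0.5, -0.5, -0.5]
grip_width: 0.007
```

```bash
python3 - <<'E'
from h import *
s,T=rep()
im,d,X=grab('side','side6');im,d,X=grab('top','top6');rep()
E
```

```text
t 7.75 g [ 4.84 23.17 27.19] w [0.515 0.142 0.272] F [-0.5 -0.5 -0.5] q [ 0.41  0.11 -0.78  1.63  0.08  1.44 -0.27] grip 0.01
t 7.85 g [ 5.08 23.31 27.63] w [0.517 0.144 0.276] F [-0.6 -0.4  0.4] q [ 0.41  0.11 -0.78  1.63  0.08  1.44 -0.27] grip 0.0
```

View pics/side6.png

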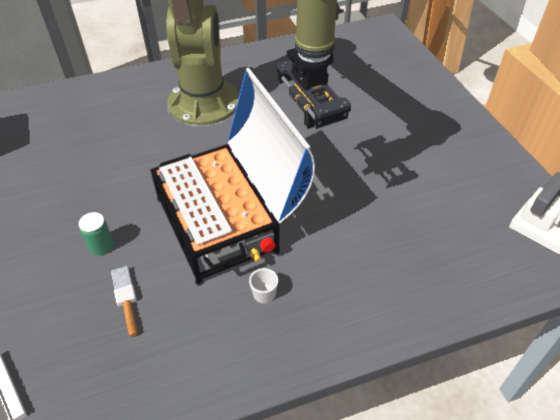

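View pics/top6.png

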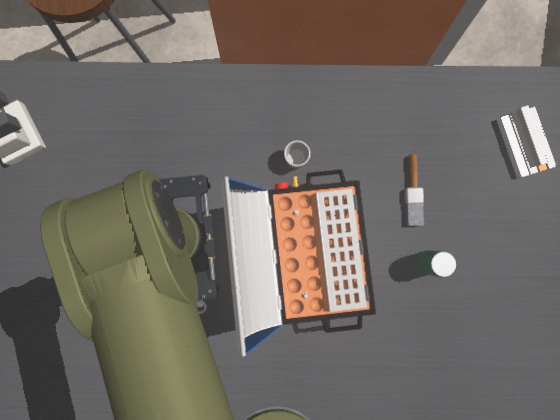

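Call:
move_arm(jaw=[255,255,255,255,255], slide=[[-1,0,0],[-1,0,0],[-0.8,0,0],[-0.7,0,0],[-0.7,0,0]], dr=[[0,0,0],[0,0,0],[0,0,0],[0,0,0],[0,0,0]])

```text
time: 8.35
position: [0.5215, 0.1047, 0.2762]
tool_rot: [-2.091, -2.341, -0.006]
ft_force: [-1.2, 9.9, 3.8]
grip_width: 0.007
```

```bash
python3 - <<'E'
from h import *
s,T=rep()
E
```

```text
t 8.35 g [ 5.06 19.38 27.62] w [0.521 0.105 0.276] F [-1.2  9.9  3.8] q [ 0.47  0.09 -0.75  1.64  0.06  1.43 -0.18] grip 0.01
```

Call:
move_arm(jaw=[255,255,255,255,255], slide=[[-0.9,0,-0.4],[-0.9,0,-0.3],[-0.9,0,-0.3],[-0.9,0,-0.2],[-0.9,0,-0.2]], dr=[[0,0,0],[0,0,0],[0,0,0],[0,0,0],[0,0,0]])

```text
time: 8.85
position: [0.5262, 0.0626, 0.2905]
tool_rot: [-2.086, -2.345, -0.008]
ft_force: [-0.8, 7.8, 2.0]
grip_width: 0.005
```

Call:
move_arm(jaw=[255,255,255,255,255], slide=[[-1,0,-0.2],[-1,0,-0.1],[-1,0,-0.1],[-1,0,0],[-1,0,0]], dr=[[0,0,0],[0,0,0],[0,0,0],[0,0,0],[0,0,0]])

```text
time: 9.35
position: [0.532, 0.0118, 0.294]
tool_rot: [-2.088, -2.344, -0.006]
ft_force: [-0.3, 6.4, 0.7]
grip_width: 0.002
```

```bash
python3 - <<'E'
from h import *
s,T=rep()
im,d,X=grab('side','side7');rep()
E
```

```text
t 9.35 g [ 5.06 10.02 29.4 ] w [0.532 0.012 0.294] F [-0.3  6.4  0.7] q [ 0.57  0.08 -0.67  1.61  0.05  1.47  0.01] grip 0.0
t 9.4 g [ 5.06  9.76 29.38] w [0.532 0.009 0.294] F [-0.1  3.7  1.4] q [ 0.57  0.08 -0.67  1.61  0.05  1.47  0.01] grip 0.0
```

View pics/side7.png

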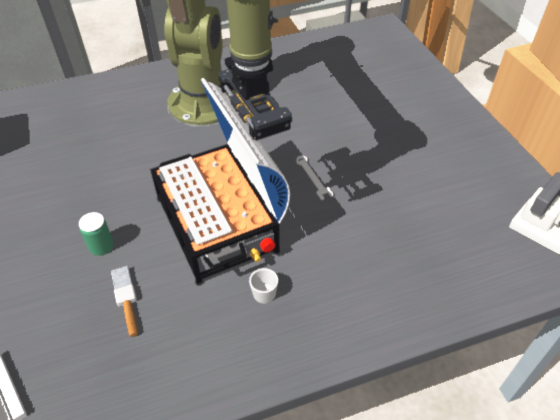

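Call:
move_arm(jaw=[255,255,255,255,255], slide=[[-0.9,0,0.1],[-0.9,0,0.2],[-0.9,0,0.3],[-0.9,0,0.3],[-0.9,0,0.4]], dr=[[0,0,0],[0,0,0],[0,0,0],[0,0,0],[0,0,0]])

```text
time: 9.9
position: [0.5377, -0.0357, 0.2826]
tool_rot: [2.091, 2.342, 0.002]
ft_force: [-2.2, 2.1, 9.3]
grip_width: 0.006
```

Call:
move_arm(jaw=[255,255,255,255,255], slide=[[-0.8,0,0.4],[-0.8,0,0.4],[-0.8,0,0.4],[-0.8,0,0.5],[-0.8,0,0.5]], dr=[[0,0,0],[0,0,0],[0,0,0],[0,0,0],[0,0,0]])

```text
time: 10.4
position: [0.5424, -0.0774, 0.2607]
tool_rot: [2.092, 2.338, 0.0]
ft_force: [-0.0, 0.6, 7.6]
grip_width: 0.007
```

```bash
python3 - <<'E'
from h import *
s,T=rep()
im,d,X=grab('side','side8');rep()
E
```

```text
t 10.4 g [ 5.09  1.05 26.07] w [ 0.542 -0.077  0.261] F [-0.   0.6  7.6] q [ 0.65  0.12 -0.61  1.63  0.07  1.4   0.15] grip 0.01
t 10.45 g [ 5.08  0.88 25.95] w [ 0.543 -0.079  0.259] F [ 2.  -1.4  6.3] q [ 0.65  0.12 -0.61  1.64  0.07  1.4   0.15] grip 0.01
```

View pics/side8.png

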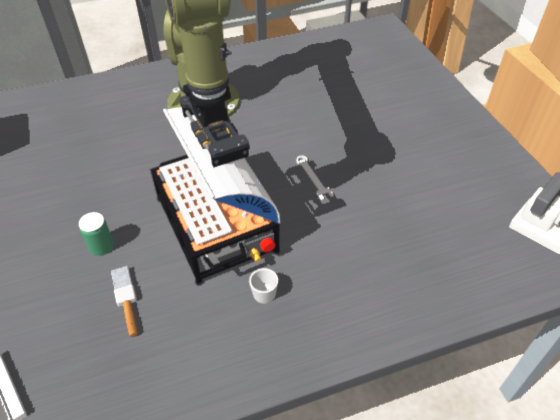

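Call:
move_arm(jaw=[255,255,255,255,255], slide=[[-0.8,0,0.6],[-0.8,0,0.6],[-0.8,0,0.7],[-0.8,0,0.7],[-0.7,0,0.7]], dr=[[0,0,0],[0,0,0],[0,0,0],[0,0,0],[0,0,0]])

```text
time: 10.95
position: [0.5465, -0.1147, 0.2257]
tool_rot: [2.093, 2.342, 0.002]
ft_force: [1.0, 2.3, 3.7]
grip_width: 0.007
```

Call:
move_arm(jaw=[255,255,255,255,255], slide=[[-0.7,0,0.7],[-0.6,0,0.7],[-0.6,0,0.7],[-0.5,0,0.7],[-0.4,0,0.7]], dr=[[0,0,0],[0,0,0],[0,0,0],[0,0,0],[0,0,0]])

```text
time: 11.45
position: [0.5487, -0.1431, 0.1898]
tool_rot: [-2.094, -2.342, 0.001]
ft_force: [0.4, 0.9, 4.3]
grip_width: 0.002
```

```bash
python3 - <<'E'
from h import *
s,T=rep()
im,d,X=grab('side','side9');rep()
E
```

```text
t 11.45 g [ 4.97 -5.56 18.98] w [ 0.549 -0.143  0.19 ] F [0.4 0.9 4.3] q [ 0.7   0.21 -0.56  1.69  0.11  1.28  0.23] grip 0.0
t 11.5 g [ 4.92 -5.63 18.85] w [ 0.548 -0.144  0.189] F [ 0.9 -0.2  0.8] q [ 0.7   0.21 -0.56  1.69  0.11  1.28  0.23] grip 0.01
```

View pics/side9.png

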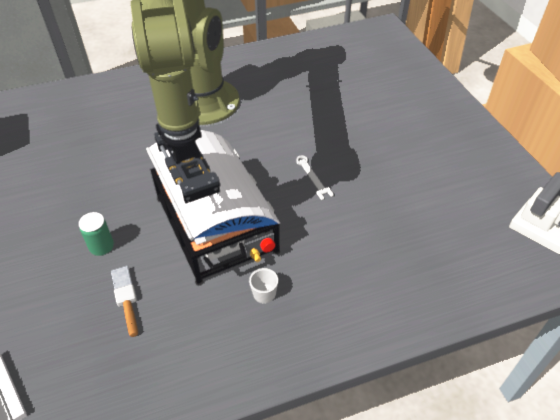

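Call:
move_arm(jaw=[255,255,255,255,255], slide=[[-0.1,0,0.6],[-0.1,0,0.6],[-0.1,0,0.6],[-0.1,0,0.5],[0,0,0.5]], dr=[[0,0,0],[0,0,0],[0,0,0],[0,0,0],[0,0,0]])

```text
time: 12.0
position: [0.5495, -0.1531, 0.1635]
tool_rot: [2.093, 2.333, -0.009]
ft_force: [-0.7, -10.7, 6.7]
grip_width: 0.007
```

```bash
python3 - <<'E'
from h import *
rep()
E
```

```text
t 12.0 g [ 4.94 -6.55 16.35] w [ 0.549 -0.153  0.163] F [ -0.7 -10.7   6.7] q [ 0.7   0.23 -0.55  1.72  0.14  1.23  0.23] grip 0.01
```

```bash
python3 - <<'E'
from h import *
im,d,X=grab('side','side10');s,T=rep()
print((G.T@T).round(3))
k=regions_of('side','hood')[0];x=X[k["mask"]];x=(x[~np.isnan(x[:,0])]-C)@G
np.save('hx.npy',x)
# profile away from gripper
for lo,hi in((-.14,-.06),(.08,.14)):
  y=x[(x[:,0]>lo)&(x[:,0]<hi)]
  for b in np.arange(-.13,.12,.02):
    z=y[abs(y[:,1]-b)<.004]
    if len(z)>3: print(lo,round(b,3),np.percentile(z[:,2],[50,95]).round(4),len(z))
E
```

```text
t 12.05 g [ 4.93 -6.51 16.26] w [ 0.549 -0.153  0.163] F [ 0.7 -7.9  4.8] q [ 0.7   0.23 -0.55  1.72  0.14  1.23  0.23] grip 0.0
[[ 0.005  1.     0.   ]
 [ 1.    -0.005 -0.008]
 [-0.008  0.    -1.   ]]
-0.14 -0.11 [0.1431 0.145 ] 15
-0.14 -0.09 [0.148  0.1522] 65
-0.14 0.01 [0.1702 0.1734] 37
-0.14 0.03 [0.1665 0.1691] 69
-0.14 0.05 [0.1586 0.1614] 67
-0.14 0.07 [0.1472 0.1505] 55
-0.14 0.09 [0.1318 0.1352] 47
0.08 -0.11 [0.1417 0.144 ] 32
0.08 -0.09 [0.1476 0.151 ] 90
0.08 -0.07 [0.1582 0.1614] 86
0.08 -0.05 [0.1654 0.1683] 82
0.08 -0.03 [0.1698 0.1738] 81
0.08 -0.01 [0.1707 0.1734] 78
0.08 0.01 [0.169  0.1719] 74
0.08 0.03 [0.1653 0.1679] 72
0.08 0.05 [0.1573 0.1598] 60
0.08 0.07 [0.1457 0.1482] 57
0.08 0.09 [0.1286 0.1331] 43
```

View pics/side10.png

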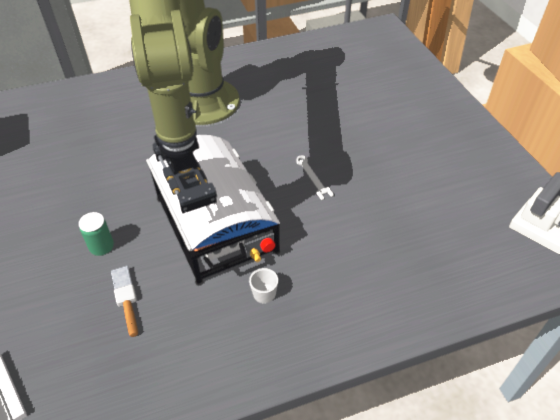

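Call:
move_arm(jaw=[255,255,255,255,255], slide=[[0,0,-1],[0,0,-1.5],[1.5,0,-0.2],[1.5,0,0],[0,0,0.4]], dr=[[0,0,0],[0,0,0],[0,0,0],[0,0,0],[0,0,0]])

```text
time: 12.6
position: [0.5463, -0.1119, 0.186]
tool_rot: [2.087, 2.348, 0.002]
ft_force: [-0.4, 0.8, 0.5]
grip_width: 0.003
```

```bash
python3 - <<'E'
from h import *
rep()
E
```

```text
t 12.6 g [ 5.09 -2.43 18.6 ] w [ 0.546 -0.112  0.186] F [-0.4  0.8  0.5] q [ 0.68  0.19 -0.58  1.72  0.11  1.27  0.19] grip 0.0
```

Call:
move_arm(jaw=[255,255,255,255,255], slide=[[-0.3,0,0.6],[-0.2,0,0.5],[0,0,0.5],[0,0,0.4],[0,0,0.4]], dr=[[0,0,0],[0,0,0],[0,0,0],[0,0,0],[0,0,0]])

```text
time: 13.1
position: [0.5468, -0.1247, 0.162]
tool_rot: [2.094, 2.338, -0.004]
ft_force: [-1.4, -7.4, 6.0]
grip_width: 0.004
```

```bash
python3 - <<'E'
from h import *
rep()
E
```

```text
t 13.1 g [ 4.99 -3.71 16.2 ] w [ 0.547 -0.125  0.162] F [-1.4 -7.4  6. ] q [ 0.68  0.21 -0.57  1.74  0.13  1.22  0.19] grip 0.0
```

Call:
move_arm(jaw=[255,255,255,255,255], slide=[[-0.3,0,0.2],[-0.2,0,0.3],[-0.1,0,0.2],[0,0,0.2],[0,0,0]], dr=[[0,0,0],[0,0,0],[0,0,0],[0,0,0],[0,0,0]])

```text
time: 13.6
position: [0.5472, -0.1268, 0.1562]
tool_rot: [2.093, 2.343, -0.001]
ft_force: [-10.9, 0.6, 23.7]
grip_width: 0.005
```

```bash
cat > prof.py <<'E'
from h import *
import sys
im,d,X=grab('side',sys.argv[1]);s,T=rep()
k=regions_of('side','hood')[0];x=X[k["mask"]];x=(x[~np.isnan(x[:,0])]-C)@G
y=x[(x[:,0]>.08)&(x[:,0]<.14)]
for b in np.arange(-.11,.1,.02):
    z=y[abs(y[:,1]-b)<.004]
    if len(z)>3: print(round(b,3),np.percentile(z[:,2],50).round(4),'shut expect',round(.014+np.sqrt(.145**2-b*b),4))
E
python3 prof.py side11
```

```text
t 13.65 g [ 5.01 -3.92 15.62] w [ 0.547 -0.127  0.156] F [-9.9  1.1 23.3] q [ 0.68  0.22 -0.57  1.74  0.13  1.21  0.19] grip 0.01
-0.11 0.1199 shut expect 0.1085
-0.09 0.1285 shut expect 0.1277
-0.07 0.1419 shut expect 0.141
-0.05 0.151 shut expect 0.1501
-0.03 0.157 shut expect 0.1559
-0.01 0.1591 shut expect 0.1587
0.01 0.1585 shut expect 0.1587
0.03 0.1562 shut expect 0.1559
0.05 0.1504 shut expect 0.1501
0.07 0.1406 shut expect 0.141
0.09 0.1276 shut expect 0.1277
```

Call:
move_arm(jaw=[255,255,255,255,255], slide=[[0,0,-0.5],[0,0,-1.5],[0,0,-3],[0,0,-4],[0,0,-4]], dr=[[0,0,0],[0,0,0],[0,0,0],[0,0,0],[0,0,0]])

```text
time: 14.2
position: [0.547, -0.1268, 0.2836]
tool_rot: [-2.092, -2.342, -0.001]
ft_force: [-0.3, -0.2, -0.1]
grip_width: 0.007
```

Call:
move_arm(jaw=[255,255,255,255,255], slide=[[0,0,-4],[0,0,-2],[0,0,0],[0,0,0],[0,0,0]], dr=[[0,0,0],[0,0,0],[0,0,0],[0,0,0],[0,0,0]])

```text
time: 14.7
position: [0.5467, -0.1273, 0.3408]
tool_rot: [-2.092, -2.341, 0.002]
ft_force: [-0.7, 0.2, -0.2]
grip_width: 0.006
```

```bash
python3 prof.py side12; python3 - <<'E'
from h import *
im,d,X=grab('top','top12')
for c,q in(("side","tin"),("side","cup"),("top","brush"),("top","wrench")):
    if c=="side": im,d,X=grab('side')
    else: im,d,X=grab('top')
    for k in regions_of(c,q)[:1]:
        x=X[k["mask"]];x=x[~np.isnan(x[:,0])]
        print(c,q,round(k["score"],2),np.round(k["xy"]),k["mask"].sum(),np.round(np.percentile(x,[2,50,98],axis=0),3).tolist())
E
```

```text
t 14.75 g [ 4.95 -3.96 34.08] w [ 0.547 -0.127  0.341] F [-0.5 -0.4  0.3] q [ 0.69  0.14 -0.57  1.46  0.07  1.57  0.24] grip 0.0
-0.11 0.1193 shut expect 0.1085
-0.09 0.1292 shut expect 0.1277
-0.07 0.142 shut expect 0.141
-0.05 0.151 shut expect 0.1501
-0.03 0.1568 shut expect 0.1559
-0.01 0.159 shut expect 0.1587
0.01 0.1589 shut expect 0.1587
0.03 0.1557 shut expect 0.1559
0.05 0.1499 shut expect 0.1501
0.07 0.1405 shut expect 0.141
0.09 0.1267 shut expect 0.1277
side tin 0.56 [ 98. 232.] 1034 [[0.446, -0.401, 0.007], [0.488, -0.373, 0.075], [0.499, -0.347, 0.098]]
side cup 0.65 [262. 284.] 758 [[0.7, -0.073, 0.003], [0.718, -0.043, 0.034], [0.759, -0.017, 0.057]]
top wrench 0.68 [199. 279.] 505 [[0.343, 0.182, 0.003], [0.423, 0.198, 0.008], [0.499, 0.219, 0.011]]
```

View pics/side12.png

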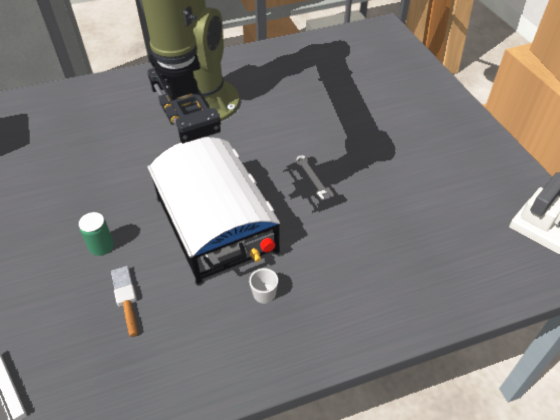

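View pics/top12.png

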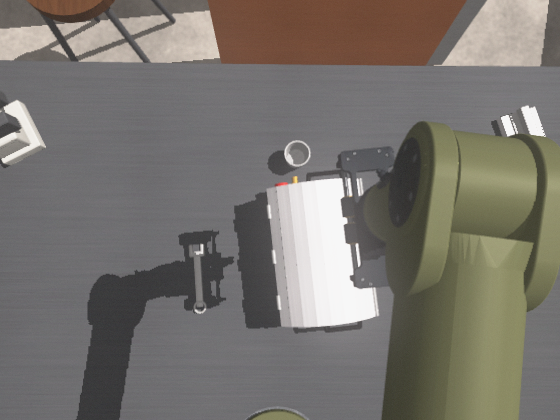

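```bash
python3 -c "
from bench import *
print(close_job(),get_state()['time'])"
```

```text
the job is handed in; nothing more can be done
the job is handed in; nothing more can be done
```

I folded the splash guard down flat, then swung the hood shut, pushing only with the closed fingers. I lifted the arm clear and handed the job in at about 15 s.

**Guard:** After folding, its face measured level, with a slope of about 0.01 and the face about 122 mm above the bench.

**Hood:**
- Its profile matched the shut shape to about 1 mm over most of its width and 1.5 mm near the rim. A 0.01 rad opening would look the same as the 2 mm calibration error.
- The reading right at the rim bead was about 11 mm above the arc formula. The formula ignores the 8 mm bead, so I gave that point no weight.
- The finger met a firm stop at the expected height, with a steady push of about 23 N. That is far more than the hinge resists, so I take the hood as fully shut.
- On the way down the finger began to slide off the curved hood. I lifted it, moved it nearer the top of the curve and finished the push from there.

**Forces:** The highest push I read was about 29 N at the wrist, brief, when the guard reached its studs. That was firmer than I intended but well under the limit.

**Bystanders:** The tin, cup and wrench measured where they started, to within the noise. The network missed the brush in the last top view because the arm hid it. In the last side picture it looks unmoved, but I have no measurement of it.

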